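# Build up the pressing stack for a bearing

## Task

Get this bearing job ready for the press by building the stack on the round press plate, one piece at a time from the bottom up: the wide support ring into the plate's recess, the flanged housing on the ring with its hub down inside it, the ball bearing flat into the seat on top of the housing, and last the broad cup driver over the bearing. Every piece must be fully home, level and let go. The narrow ring and the narrow driver belong to another bearing: leave them and the oiler where they stand.

Things in the scene. Friction and masses are not known exactly. Their poses are not given: they have to be found in the camera images.
- press_plate: Fixed round dark steel press plate lying on the table, 110 mm diameter, 18 mm thick, with a round recess of 64 mm diameter and 6 mm depth in the middle of its top (recess floor 12 mm above the origin). Origin: centre of its underside, z up.
- support_ring: Wide support ring, loose: a plain bright steel tube standing on end, 60 mm outside, 50 mm inside, 32 mm tall, 0.2 kg. Fits the plate's recess. Origin: centre of its underside, z up its axis.
- housing: Loose flanged aluminium housing, 0.15 kg, 30 mm tall, standing on its hub: hub 46 mm diameter, 16 mm tall; above it a flange 68 mm diameter, 14 mm thick, with four dark screw holes. Seat in the top 50 mm diameter, 6 mm deep (floor 24 mm above the origin), 28 mm through hole. Hub goes into the ring until the flange rests on its rim. Origin: centre of the hub's underside, z up.
- ball_bearing: Loose ball bearing lying flat: 47 mm outside, 20 mm bore, 18 mm thick, bright rings with a black seal between them, 0.13 kg, same from both sides. In the housing's seat it stands 12 mm proud of the flange. Origin: centre of its underside, z up its axis.
- cup_driver: Broad cup driver, loose: aluminium head 58 mm diameter and 18 mm tall with an upright stem of 26 mm diameter above it (stem from 18 to 59 mm above the origin, ribbed grip). The head is open below: a skirt bore of 50 mm diameter, 4 mm deep, goes over the bearing. 0.2 kg. Origin: centre of the skirt's lower edge, z up.
- narrow_ring: Narrow steel ring of another job, loose, leave it: 44 mm outside, 32 mm inside, 32 mm tall. Origin: centre of its underside.
- narrow_driver: Narrow driver of another job, loose, leave it: aluminium head 34 mm diameter and 18 mm tall, stem 22 mm diameter up to 59 mm. Origin: centre of its underside.
- oiler: Small white oil bottle with a thin red spout, loose, standing, 32 mm diameter, 105 mm tall; leave it. Origin: centre of its underside.

How it is judged:
By the outcome, as a careful person would: the job done as asked, in the order asked, and still so for the second after the job is handed in, with the robot touching nothing.
It also fails if it takes over 96 s, if anything falls off the work surface, if the arm or the gripper's body presses on something with over 40 N, if the wrist force passes 120 N, or if a joint passes its speed limit or range.

## Robot

A 6-joint arm with a two-finger parallel gripper is mounted at the origin on a cart in front of the work surface, level with it; the furniture and walls round the work are solid. World frame = base frame: x ahead of the robot, y to its left, z up, the work surface at z = 0. Lengths are in mm, angles in rad, forces in N, time in s.
With the tool pointing down it reaches from about 350 to 775 mm from the base axis. Payload 7.3 kg.
Tool frame: the origin (TCP) lies at the very end of the fingers, on their centre line; the grasp point (between the pads) lies 19 mm behind it; z points along the fingers, y is the line along which they close (so a half turn about z gives the same grasp; the last joint's range is limited). The gripper opens to 92 mm and grips with 3 to 60 N. Pads are 19 mm wide; open, the fingers measure 130 mm over their backs; the gripper's body (75 mm by 190 mm) begins 47 mm behind the grasp point.
Start: joints at [1.167, 0.342, 1.524, -0, 1.275, -0.146], TCP at [133.835, 507.674, 226.741] pointing down, gripper open.
Joint ranges: [-2.53, 2.53], [-0.77, 2.02], [0.04, 2.7], [-1, 4.14], [0.28, 2.66], [-3.11, 3.11]. Speed limits (rad/s): [2.57, 2.57, 3.14, 3.14, 3.14, 3.14].

## Interface

Orientations are given as [roll, pitch, yaw] about the fixed x, y, z axes, in that order (R = Rz(yaw) Ry(pitch) Rx(roll)).
In Python, from plant import get_obs, vision, workorder gives the robot as it stands.
- The arm moves only by the shell command python3 -m pendant 'ROWS' [OPENING]. ROWS is a JSON object of lists of equal length, an entry for each row: "dp": the shift along the tool's x, y, z in m, a list of three; "rotation": the turn, a rotation vector about the tool's x, y, z in rad, a list of three. A call has 1 to 8 rows; each row is the pose to reach, as a shift and turn from the pose commanded when the call began, along the tool's axes at that moment; what a row does not reach only later rows make up. A row lasts 1/8 s, in which the tool goes at most 62.5 mm and 10.7 degrees, less where a joint would pass 70% of its speed; a pose out of reach is approached as far as the arm can. A call with a gripper value outside its range is refused whole. OPENING is the finger opening in m, from 0 to 0.0918, set as the call begins (- or left out, the last holds). The fingers move at their own pace and stop on an object; the grip force is fixed at half the most. Time passes only in rows, so rows that repeat a pose let the fingers close. It gives the time, the measured TCP pose, the force, the opening and the grip force at its end, in the units of the state.
- get_obs(): the state, without advancing time (a new reading comes with each control period).
- vision.capture(name): name is "scene" or "top"; returns a dict with "pixels" (420x560x3 uint8, red, green, blue), "vfov" (degrees; the focal length in pixels is half the picture's height over the tangent of half this angle, whatever the lens; pixels are square), "cx", "cy" (the principal point, pixels), "dist" ([k1, k2, p1, p2, k3] as OpenCV has them; the pictures are not rectified), "pose" (4x4, takes a point from camera to world coordinates). Camera axes: x right, y up, looking along -z (the intrinsics and any distortion apply to the point x, -y, -z); pixel columns grow to the right and rows downward; lengths in mm; the calibration is good to about 2 mm. A picture is of the moment at which its call begins. There is no depth.
- workorder.close_job(): hands the job in; it is judged then, once.
The state is a dict: "time": time; "joint_positions": joint angles; "dq": joint speeds; "tau": joint torques, N m; "tool_pos": TCP position; "tcp_rot": TCP orientation; "contact_force": force on the tool from outside, world axes, zero at the start; "moment": the same for the moment, N m; "grip_width": finger opening in mm; "finger_force": force on a finger pad.
Only numpy, scipy, OpenCV 4.12 (cv2) and the standard library are available. Lean on these libraries where they do the work, as an engineer would, in place of code of your own. Each camera call takes 0.05 s, during which the arm holds its last target. There are 200 camera calls.

## Working session

There is one attempt and no reset: what is moved stays moved. The work goes in short steps, Python scripts to look and compute and a shell command to move; the robot and the scene stay as the last step left them, time stands still between calls to the robot, and variables do not carry over. Pictures are saved under pics/ and viewed, at most 14 in all, crops included, and the job is handed in when it is done.

```bash
ls; mkdir -p pics; python3 - <<'E'
from plant import get_obs, vision
import cv2,numpy as np
print(get_obs())
for n in("scene","top"):
    c=vision.capture(n);cv2.imwrite(f"pics/{n}0.png",c["pixels"][...,::-1])
    np.save(f"pics/{n}0.npy",{k:v for k,v in c.items()},allow_pickle=True)
    print(n,c["vfov"],c["cx"],c["cy"],c["dist"],c["pose"])
E
```

```text
pics
{'time': 0.0, 'joint_positions': array([ 1.16699014e+00,  3.42718253e-01,  1.52501003e+00, -3.92145267e-07,
        1.27534890e+00, -1.45997664e-01]), 'dq': array([-7.11878079e-05,  1.63653301e-04,  5.97416067e-05,  2.38530324e-03,
        1.20552273e-03, -4.91335361e-04]), 'tau': array([-1.90967214e-03, -4.31240380e+01, -2.44222802e+01,  7.15921680e-02,
        5.58192597e-02, -1.16471333e-04]), 'tool_pos': array([133.67815751, 507.29400379, 226.04969954]), 'tcp_rot': array([-3.14012386e+00, -2.15597672e-04,  2.88378409e+00]), 'contact_force': array([ 0.32098465, -0.05732897, -0.35631677]), 'moment': array([0.01488464, 0.00142975, 0.0013348 ]), 'finger_force': 0.0, 'grip_width': 91.99528884368834}
scene 55.94104760084095 283.65873955213067 206.11918065629303 [0.00530492 0.         0.         0.         0.        ] [[ 5.39586219e-01  6.34403162e-01 -5.53515439e-01  1.48439964e+01]
 [-8.41872381e-01  3.98841072e-01 -3.63561129e-01 -1.85709190e+02]
 [-9.87963860e-03  6.62161935e-01  7.49295646e-01  6.92075153e+02]
 [ 0.00000000e+00  0.00000000e+00  0.00000000e+00  1.00000000e+00]]
top 46.104799155345844 272.17609619574756 211.05674348856053 [0.04957785 0.         0.         0.         0.        ] [[ 2.29818550e-02  9.85606670e-01 -1.67485303e-01  3.37890335e+02]
 [-9.99345086e-01  1.79644173e-02 -3.14114387e-02  1.17748309e+02]
 [-2.79505476e-02  1.68097507e-01  9.85374038e-01  9.49165560e+02]
 [ 0.00000000e+00  0.00000000e+00  0.00000000e+00  1.00000000e+00]]
```

View pics/scene0.png

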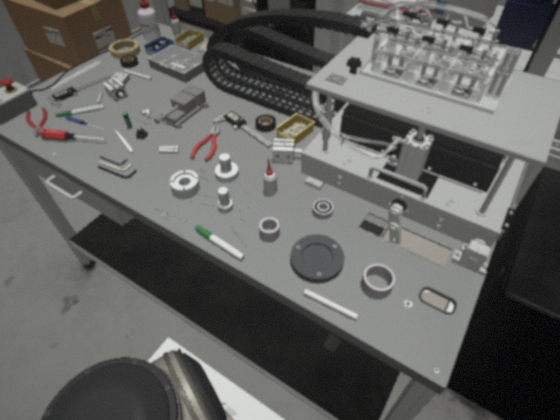

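View pics/top0.png

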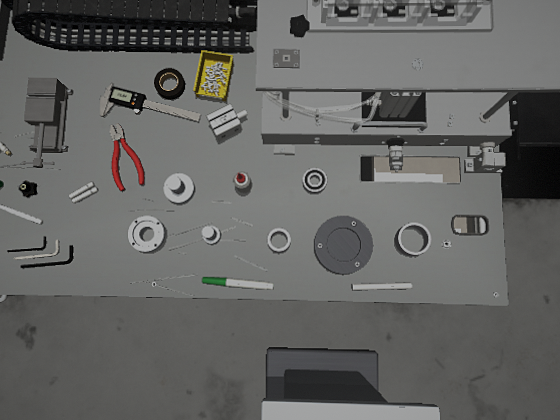

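The scene view shows all parts. In the top view the housing is at about (147,234), the cup driver at (179,187), the narrow driver at (209,234) and the oiler at (242,180). The narrow ring is at (279,240), the bearing at (314,180), the plate at (343,245) and the wide ring at (413,239). I'll enlarge both.

```bash
python3 - <<'E'
import cv2,numpy as np
def crop(n,x0,y0,w,h,s,step=20):
    im=cv2.imread(f"pics/{n}0.png")[y0:y0+h,x0:x0+w]
    im=cv2.resize(im,None,fx=s,fy=s,interpolation=cv2.INTER_CUBIC)
    for x in range((x0//step+1)*step,x0+w,step):
        X=int((x+.5-x0)*s);cv2.line(im,(X,0),(X,im.shape[0]),(0,255,255) if x%100==0 else (0,160,0),1);cv2.putText(im,str(x),(X+1,9),0,.33,(0,255,255),1)
    for y in range((y0//step+1)*step,y0+h,step):
        Y=int((y+.5-y0)*s);cv2.line(im,(0,Y),(im.shape[1],Y),(0,160,0),1);cv2.putText(im,str(y),(1,Y-1),0,.33,(0,255,255),1)
    return im
cv2.imwrite("pics/t1.png",np.vstack([crop("top",125,160,160,110,5)]))
cv2.imwrite("pics/t2.png",crop("top",285,160,160,120,5))
cv2.imwrite("pics/s1.png",crop("scene",160,145,250,160,3.2))
E
```

```text
(no output)
```

View pics/t1.png

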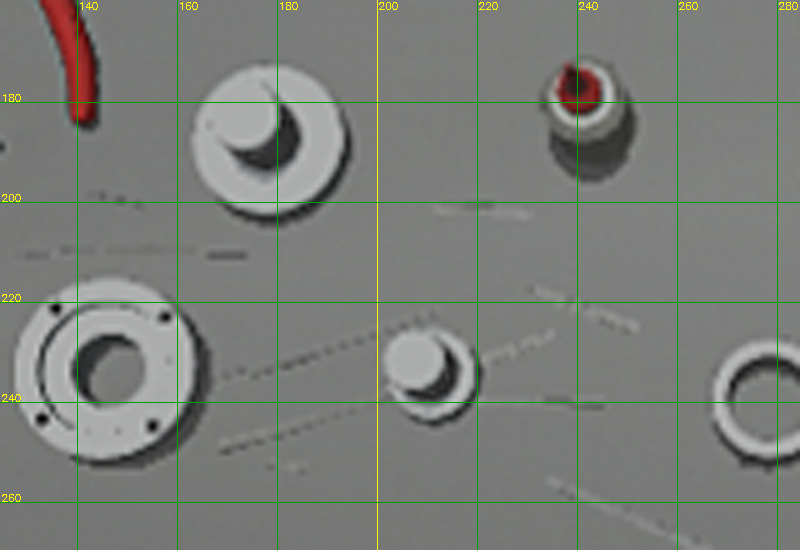

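View pics/t2.png

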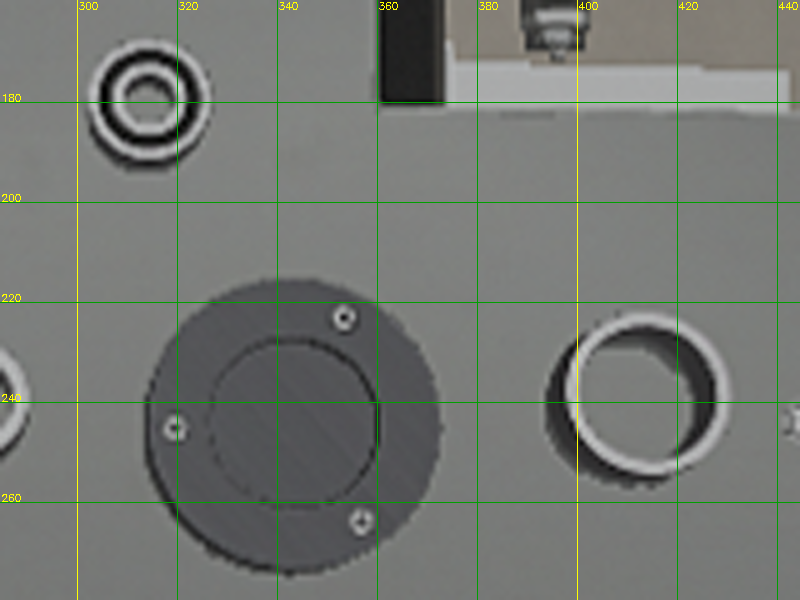

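View pics/s1.png

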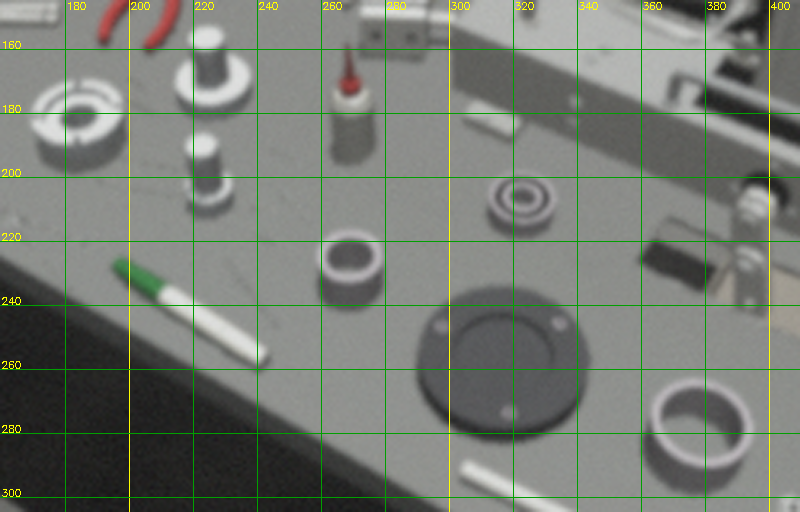

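Pixel readings, given as top / scene (u,v):

| Feature | Top | Scene |
|---|---|---|
| Ring rim | (414.1,238.2) | (378.9,277) |
| Recess rim | (343.4,243.9) | (316.7,255.1) |
| Housing top | (145.9,233.4) | (184,179.5) |
| Bearing top | (314.5,179.4) | (322.6,206.4) |
| Driver stem top | (173.1,181.9) | (224.2,156.4) |

Next I'll triangulate these.

```bash
cat > h.py <<'E'
import numpy as np,cv2
C={n:np.load(f"pics/{n}0.npy",allow_pickle=True).item() for n in("scene","top")}
def K(c):
    f=c["pixels"].shape[0]/2/np.tan(np.radians(c["vfov"])/2)
    return np.array([[f,0,c["cx"]],[0,f,c["cy"]],[0,0,1.]])
def ext(c):
    T=np.array(c["pose"])@np.diag([1,-1,-1,1.]);return np.linalg.inv(T)
def proj(n,P):
    c=C[n];E=ext(c);return cv2.projectPoints(np.float64(P).reshape(-1,1,3),cv2.Rodrigues(E[:3,:3])[0],E[:3,3],K(c),np.array(c["dist"]))[0][:,0]
def ray(n,uv):
    c=C[n];p=cv2.undistortPoints(np.float64([[uv]]),K(c),np.array(c["dist"]))[0,0]
    T=np.linalg.inv(ext(c));return T[:3,3],T[:3,:3]@np.r_[p,1]
def atz(n,uv,z):
    o,d=ray(n,uv);return o+d*(z-o[2])/d[2]
def tri(a,b):
    A=[];B=[]
    for n,uv in(("top",a),("scene",b)):
        o,d=ray(n,uv);d=d/np.linalg.norm(d);M=np.eye(3)-np.outer(d,d);A.append(M);B.append(M@o)
    X=np.linalg.lstsq(np.vstack(A),np.hstack(B),rcond=None)[0]
    return X,np.linalg.norm(np.vstack(A)@X-np.hstack(B))
E
python3 - <<'E'
from h import *
for n,a,b,z in[("ring",(414.1,238.2),(378.9,277),32),("recess",(343.4,243.9),(316.7,255.1),18),("housing",(145.9,233.4),(184,179.5),30),("bearing",(314.5,179.4),(322.6,206.4),18),("stem",(173.1,181.9),(224.2,156.4),59),("head",(178.1,187.9),(226.1,169.2),18),("nring",(278.6,239.3),(268.9,224.5),32),("nstem",(207.7,231.7),(222.6,190.1),59)]:
    X,r=tri(a,b);print(n,X.round(1),round(r,1),"top@z",atz("top",a,z)[:2].round(1),"scene@z",atz("scene",b,z)[:2].round(1))
print(proj("top",[[0,0,0],[134,507,227]]),proj("scene",[[0,0,0],[134,507,227]]))
E
```

```text
ring [ 448.3 -117.3   29.5] 0.6 top@z [ 447.7 -116.2] scene@z [ 447.  -117.9]
recess [435.9  11.8  18.3] 0.1 top@z [435.9  11.8] scene@z [436.1  11.8]
housing [447.9 383.   30.2] 1.6 top@z [447.1 383.9] scene@z [448.8 382.3]
bearing [560.2  66.8  16.4] 0.4 top@z [559.6  67.1] scene@z [559.1  66. ]
stem [541.8 331.1  57.2] 1.3 top@z [540.7 331.3] scene@z [540.8 328.9]
head [539.4 330.   17.3] 1.9 top@z [538.3 330.8] scene@z [539.7 328.5]
nring [440.9 133.3  32.2] 0.8 top@z [440.5 133.8] scene@z [441.4 133. ]
nstem [449.4 262.1  59.5] 1.2 top@z [448.9 262.8] scene@z [450.3 261.9]
[[350.43441685 494.80955613]
 [ -1.72085871 442.31761115]] [[175.5610251  476.24367469]
 [-22.54666722 179.96984162]]
```

Heights agree with the text to within 3 mm. I'll quickly check the machine's clearances: the shelf's front-left corner at top (257,91) / scene (312,84), the box corner, and the oiler.

```bash
python3 - <<'E'
from h import *
print("shelf",tri((257,91),(312,84)))
for z in(0,60): print("box front",atz("top",(300,146),z))
print("oiler",atz("top",(240,181),85),atz("top",(243,186),0), "pliers",atz("top",(142,184),5), "block",atz("top",(397,172),40))
T=np.array([[133.835,507.674,226.741]])
E
```

```text
shelf (array([641.28774574, 161.07147955, 254.23599248]), np.float64(9.970140056810342))
box front [631.63327553  95.60112862   0.        ]
box front [613.06478003  97.00112762  60.        ]
oiler [538.54173968 204.43857827  85.        ] [548.27930354 206.70022199   0.        ] pliers [547.69850394 405.30915788   5.        ] block [570.96329316 -85.67449536  40.        ]
```

```bash
python3 -m pendant '{"dp":[[-0.06,-0.03,0],[-0.12,-0.05,0],[-0.18,-0.08,0],[-0.24,-0.11,0],[-0.29,-0.14,0],[-0.29,-0.14,0]],"rotation":[[0,0,-0.1],[0,0,-0.2],[0,0,-0.2578],[0,0,-0.2578],[0,0,-0.2578],[0,0,-0.2578]]}' 0.08
```

```text
time: 0.85
tool_pos: [380.7, 295.8, 226.4]
tcp_rot: [-3.141, -0.0, 3.137]
contact_force: [-0.5, -0.2, 0.1]
grip_width: 80.0
finger_force: 0.0
```

```bash
python3 -m pendant '{"dp":[[-0.01,-0.06,0],[-0.02,-0.12,0],[-0.03,-0.18,0],[-0.04,-0.24,0],[-0.05,-0.3,0.02],[-0.06,-0.36,0.05],[-0.069,-0.4153,0.07],[-0.069,-0.4153,0.1267]],"rotation":[[0,0,0],[0,0,0],[0,0,0],[0,0,0],[0,0,0],[0,0,0],[0,0,0],[0,0,0]]}' 0.08; python3 -m pendant '{"dp":[[0,0,0],[0,0,0],[0,0,0],[0,0,0]],"rotation":[[0,0,0],[0,0,0],[0,0,0],[0,0,0]]}' 0.08
```

```text
time: 1.85
tool_pos: [450.3, -120.4, 100.6]
tcp_rot: [-3.139, 0.007, 3.138]
contact_force: [-0.0, 0.8, -1.4]
grip_width: 79.7
finger_force: 0.0
time: 2.35
tool_pos: [448.4, -116.6, 101.6]
tcp_rot: [-3.14, 0.003, -3.14]
contact_force: [0.3, -0.4, 0.7]
grip_width: 79.8
finger_force: 0.0
```

```bash
python3 -m pendant '{"dp":[[0,0,0.045],[0,0,0.075],[0,0,0.09],[0,0,0.09],[0,0,0.09]],"rotation":[[0,0,0],[0,0,0],[0,0,0],[0,0,0],[0,0,0]]}' 0.08; python3 - <<'E'
from plant import vision,get_obs
import cv2,numpy as np
o=get_obs();print(o["tool_pos"],o["tcp_rot"])
a=vision.capture("top")["pixels"];b=vision.capture("scene")["pixels"]
f=lambda i,x,y:cv2.resize(i[y:y+130,x:x+130],(400,400),interpolation=2)
cv2.imwrite("pics/g1.png",np.hstack([f(a,350,170),f(b,320,200)])[...,::-1])
E
```

```text
time: 2.98
tool_pos: [448.3, -117.1, 11.0]
tcp_rot: [-3.141, 0.002, -3.141]
contact_force: [-0.2, -0.5, 0.2]
grip_width: 80.4
finger_force: 0.0
[ 448.29673475 -117.08281706   10.99142336] [-3.14094185e+00  1.69366991e-03 -3.14134068e+00]
```

View pics/g1.png

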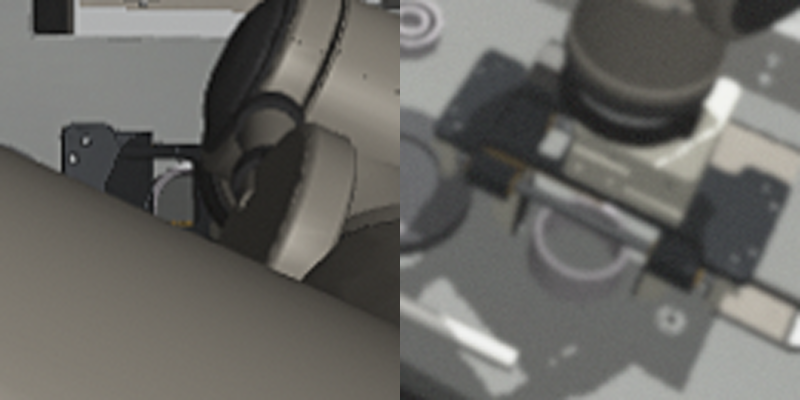

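The arm hides most of the top view. The scene view shows the ring lying between both fingers, so I'll close.

```bash
python3 -m pendant '{"dp":[[0,0,0],[0,0,0],[0,0,0],[0,0,0],[0,0,0],[0,0,0]],"rotation":[[0,0,0],[0,0,0],[0,0,0],[0,0,0],[0,0,0],[0,0,0]]}' 0.04;python3 -m pendant '{"dp":[[0,0,-0.02],[0,0,-0.05],[0,0,-0.05],[0,0,-0.05]],"rotation":[[0,0,0],[0,0,0],[0,0,0],[0,0,0]]}'; python3 - <<'E'
from plant import vision,get_obs
import cv2,numpy as np
o=get_obs();print(o["tool_pos"],o["tcp_rot"])
b=vision.capture("scene")["pixels"]
cv2.imwrite("pics/g2.png",cv2.resize(b[190:310,310:470],(800,600),interpolation=2)[...,::-1])
E
```

```text
time: 3.82
tool_pos: [447.7, -117.0, 10.2]
tcp_rot: [-3.142, 0.0, 3.142]
contact_force: [-1.5, -0.1, 6.3]
grip_width: 59.5
finger_force: 30.0
time: 4.32
tool_pos: [447.0, -116.7, 59.1]
tcp_rot: [3.141, -0.001, 3.142]
contact_force: [-0.4, -0.4, -2.5]
grip_width: 59.5
finger_force: 30.0
[ 446.95219931 -116.65559534   59.1291644 ] [ 3.14093501e+00 -1.23443670e-03  3.14156502e+00]
```

View pics/g2.png

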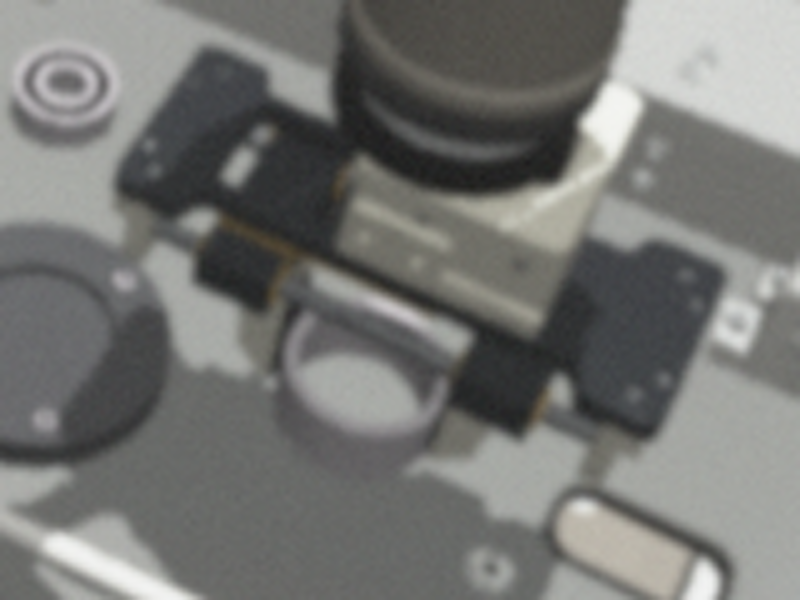

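The ring is gripped and lifted (left rim at crop x 280, right at 450). I'll carry it over the plate and lower it to just above the recess.

```bash
python3 -m pendant '{"dp":[[0.004,0.05,0],[0.008,0.1,0],[0.0115,0.1288,0],[0.0115,0.1288,0.02],[0.0115,0.1288,0.028],[0.0115,0.1288,0.028],[0.0115,0.1288,0.028],[0.0115,0.1288,0.028]],"rotation":[[0,0,0],[0,0,0],[0,0,0],[0,0,0],[0,0,0],[0,0,0],[0,0,0],[0,0,0]]}'; python3 -m pendant '{"dp":[[0,0,0.003],[0,0,0.006],[0,0,0.009],[0,0,0.01],[0,0,0.01]],"rotation":[[0,0,0],[0,0,0],[0,0,0],[0,0,0],[0,0,0]]}';  python3 - <<'E'
from plant import vision,get_obs
import cv2,numpy as np
from h import *
print(atz("scene",(382.5,258.1),82))
o=get_obs();print(o["tool_pos"],o["tcp_rot"],o["contact_force"],o["moment"])
b=vision.capture("scene")["pixels"]
cv2.imwrite("pics/g3.png",cv2.resize(b[180:300,240:400],(800,600),interpolation=2)[...,::-1])
E
```

```text
time: 5.38
tool_pos: [436.4, 11.6, 32.4]
tcp_rot: [-3.142, 0.001, 3.141]
contact_force: [0.2, 0.3, -2.3]
grip_width: 60.0
finger_force: 30.0
time: 6.0
tool_pos: [435.9, 11.9, 22.2]
tcp_rot: [3.142, -0.0, -3.141]
contact_force: [-2.0, -0.7, 3.4]
grip_width: 59.6
finger_force: 30.0
[ 454.8680365  -112.37938591   82.        ]
[435.89254     11.9176283   22.23351499] [ 3.14152740e+00 -2.29139545e-04 -3.14145754e+00] [-2.03464063 -0.71179179  3.40032559] [ 0.01948957  0.36828322 -0.03696783]
```

View pics/g3.png

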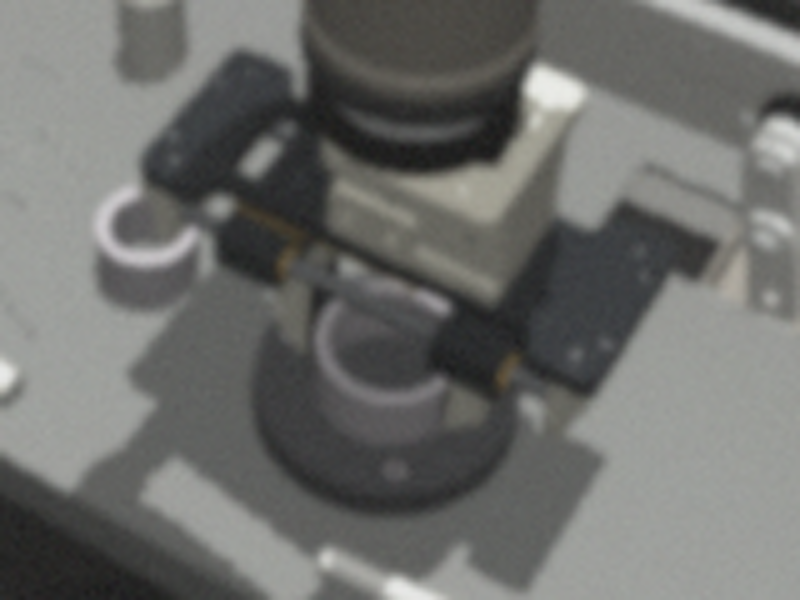

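The ring is down in the recess at TCP z 22 with light contact. I'll release it, retract and go towards the housing, then look.

```bash
python3 -m pendant '{"dp":[[0,0,0],[0,0,0],[0,0,-0.02],[0,0,-0.06],[0,0.03,-0.1],[-0.003,0.09,-0.12],[-0.006,0.15,-0.12],[-0.009,0.21,-0.12]],"rotation":[[0,0,0],[0,0,0],[0,0,0],[0,0,0],[0,0,0],[0,0,0],[0,0,0],[0,0,0]]}' 0.076; python3 -m pendant '{"dp":[[-0.001,0.06,0],[-0.002,0.12,0],[-0.003,0.161,0],[-0.003,0.161,0.06],[-0.003,0.161,0.08],[-0.003,0.161,0.08],[-0.003,0.161,0.08]],"rotation":[[0,0,0],[0,0,0],[0,0,0],[0,0,0],[0,0,0],[0,0,0],[0,0,0]]}' 0.088;  python3 - <<'E'
from plant import vision,get_obs
import cv2,numpy as np
a=vision.capture("top")["pixels"];b=vision.capture("scene")["pixels"]
cv2.imwrite("pics/g4full.png",np.hstack([a,b])[...,::-1])
f=lambda i,x,y:cv2.resize(i[y:y+80,x:x+80],(400,400),interpolation=2)
g=lambda i,x,y:cv2.resize(i[y:y+80,x:x+160],(800,400),interpolation=2)[:,:400]
cv2.imwrite("pics/g4.png",np.hstack([f(a,303,203),f(b,275,210)])[...,::-1])
E
```

```text
time: 7.05
tool_pos: [445.3, 223.8, 142.5]
tcp_rot: [3.141, 0.002, 3.141]
contact_force: [0.6, -0.2, -0.5]
grip_width: 76.0
finger_force: 0.0
time: 7.92
tool_pos: [448.8, 383.3, 63.1]
tcp_rot: [3.14, 0.002, 3.141]
contact_force: [-0.5, 0.9, 0.7]
grip_width: 88.0
finger_force: 0.0
```

View pics/g4.png

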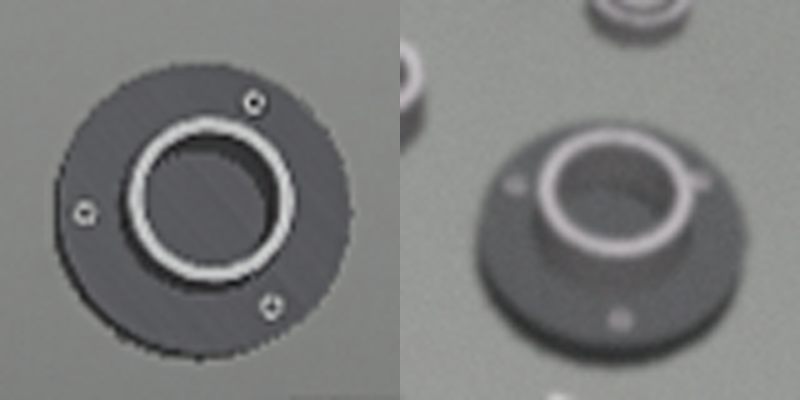

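The top view shows the ring inside the recess, rim centre at top (344.7,242.2) / scene (317.8,247.9). I'll triangulate it and, without waiting, go down on the housing.

```bash
python3 - <<'E'
from h import *
print(tri((344.7,242.2),(317.8,247.9)),atz("top",(344.7,242.2),44),atz("scene",(317.8,247.9),44))
E
python3 -m pendant '{"dp":[[0,0,0.03],[0,0,0.05],[0,0,0.053],[0,0,0.053],[0,0,0.053]],"rotation":[[0,0,0],[0,0,0],[0,0,0],[0,0,0],[0,0,0]]}' 0.088
python3 -m pendant '{"dp":[[0,0,0],[0,0,0],[0,0,0],[0,0,0],[0,0,0],[0,0,-0.02],[0,0,-0.06],[0,0,-0.06]],"rotation":[[0,0,0],[0,0,0],[0,0,0],[0,0,0],[0,0,0],[0,0,0],[0,0,0],[0,0,0]]}' 0.05
```

```text
(array([436.82326858,  11.76612338,  42.30558201]), np.float64(0.755351044037875)) [436.30669412  12.38996596  44.        ] [436.09951288  10.86068273  44.        ]
time: 8.65
tool_pos: [448.8, 383.3, 10.3]
tcp_rot: [3.14, 0.002, 3.142]
contact_force: [0.4, 0.5, 0.1]
grip_width: 88.1
finger_force: 0.0
time: 9.65
tool_pos: [449.6, 383.8, 71.6]
tcp_rot: [3.139, 0.005, -3.142]
contact_force: [-0.4, 0.3, -1.0]
grip_width: 67.4
finger_force: 30.0
```

The ring is home: centre about (436.3,11.8), rim about 42–44 mm. I'll carry the housing over the low items to above the ring and look before inserting.

```bash
python3 -m pendant '{"dp":[[0,0,-0.04],[0.002,-0.06,-0.04],[0.004,-0.12,-0.04],[0.006,-0.18,-0.04],[0.008,-0.24,-0.04],[0.01,-0.3,-0.04],[0.0119,-0.355,-0.03],[0.0119,-0.371,0]],"rotation":[[0,0,0],[0,0,0],[0,0,0],[0,0,0],[0,0,0],[0,0,0],[0,0,0],[0,0,0]]}'; python3 -m pendant '{"dp":[[0,0,0.008],[0,0,0.012],[0,0,0.012],[0,0,0.012]],"rotation":[[0,0,0],[0,0,0],[0,0,0],[0,0,0]]}';  python3 - <<'E'
from plant import vision,get_obs
import cv2
b=vision.capture("scene")["pixels"]
cv2.imwrite("pics/g5.png",cv2.resize(b[190:290,250:383],(798,600),interpolation=2)[...,::-1])
E
```

```text
time: 10.65
tool_pos: [436.5, 9.1, 68.7]
tcp_rot: [-3.141, 0.002, 3.138]
contact_force: [0.5, -0.1, -1.3]
grip_width: 67.7
finger_force: 30.0
time: 11.15
tool_pos: [436.6, 12.6, 57.5]
tcp_rot: [-3.142, 0.001, -3.14]
contact_force: [0.2, -1.2, -0.7]
grip_width: 67.9
finger_force: 30.0
```

View pics/g5.png

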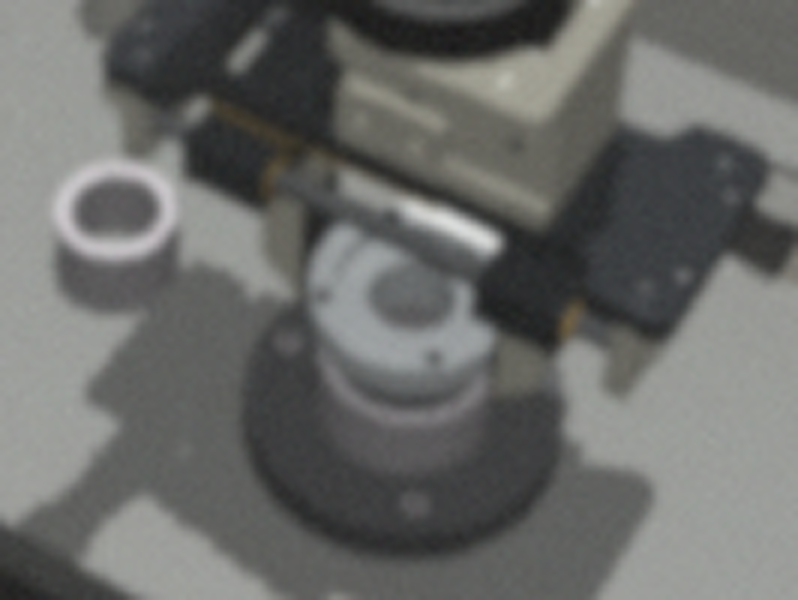

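The housing is level above the ring. The flange spans crop x 308–492 and the ring below 320–490, so they are centred. Lowering now.

```bash
python3 -m pendant '{"dp":[[0,0,0.004],[0,0,0.007],[0,0,0.009],[0,0,0.009]],"rotation":[[0,0,0],[0,0,0],[0,0,0],[0,0,0]]}'; python3 -m pendant '{"dp":[[0,0,0.004],[0,0,0.008],[0,0,0.0105],[0,0,0.0115],[0,0,0.0115]],"rotation":[[0,0,0],[0,0,0],[0,0,0],[0,0,0],[0,0,0]]}'
```

```text
time: 11.7
tool_pos: [436.0, 11.9, 47.8]
tcp_rot: [3.141, -0.0, 3.141]
contact_force: [-0.4, 0.3, -1.4]
grip_width: 67.3
finger_force: 30.0
time: 12.32
tool_pos: [436.1, 11.9, 37.2]
tcp_rot: [3.142, 0.0, -3.142]
contact_force: [-4.1, -0.7, 10.5]
grip_width: 67.4
finger_force: 30.0
```

It is home at TCP z 37 as predicted, with a contact force of 10 N. Releasing and going to the bearing.

```bash
python3 -m pendant '{"dp":[[0,0,0],[0,0,0],[0,0,0],[0,0,-0.02],[0,0,-0.06],[0,0,-0.08],[-0.05,0.02,-0.08],[-0.1,0.045,-0.08]],"rotation":[[0,0,0],[0,0,0],[0,0,0],[0,0,0],[0,0,0],[0,0,0],[0,0,0],[0,0,0]]}' 0.085; python3 -m pendant '{"dp":[[-0.0233,0.0098,0],[-0.0233,0.0098,0.06],[-0.0233,0.0098,0.075],[-0.0233,0.0098,0.075],[-0.0233,0.0098,0.075]],"rotation":[[0,0,0],[0,0,0],[0,0,0],[0,0,0],[0,0,0]]}' 0.066
python3 - <<'E'
from plant import vision,get_obs
import cv2,numpy as np
b=vision.capture("scene")["pixels"]
cv2.imwrite("pics/g6.png",cv2.resize(b[150:300,250:400],(600,600),interpolation=2)[...,::-1])
E
```

```text
time: 13.32
tool_pos: [537.7, 57.0, 117.2]
tcp_rot: [-3.141, 0.002, 3.14]
contact_force: [0.3, -1.0, -0.8]
grip_width: 84.8
finger_force: 0.0
time: 13.95
tool_pos: [560.5, 66.5, 43.3]
tcp_rot: [3.142, 0.003, 3.141]
contact_force: [0.4, -0.3, 0.1]
grip_width: 66.0
finger_force: 0.0
```

View pics/g6.png

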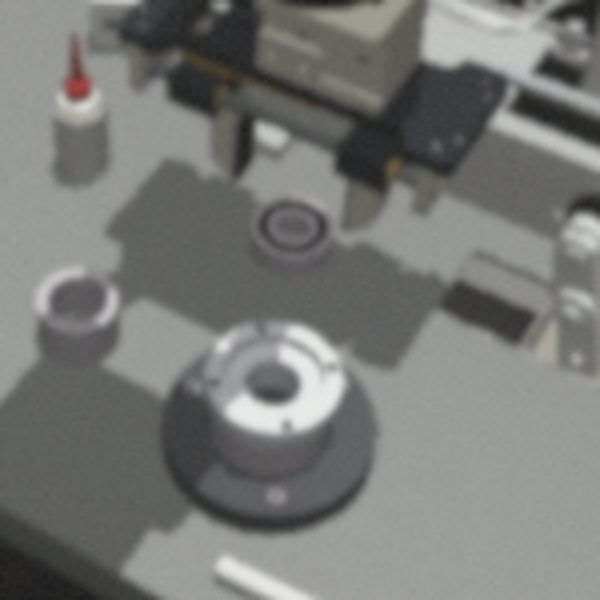

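The housing sits level in the ring (top centre at scene about (319.2,244.1)). The gripper is over the bearing at about (322,206), clear of the box and the oiler. Going down and gripping.

```bash
python3 - <<'E'
from h import *
print(atz("scene",(319.2,244.1),58))
E
python3 -m pendant '{"dp":[[0,0,0.02],[0,0,0.03],[0,0,0.0335],[0,0,0.0335],[0,0,0.0335]],"rotation":[[0,0,0],[0,0,0],[0,0,0],[0,0,0],[0,0,0]]}'
python3 -m pendant '{"dp":[[0,0,0],[0,0,0],[0,0,0],[0,0,0],[0,0,0]],"rotation":[[0,0,0],[0,0,0],[0,0,0],[0,0,0],[0,0,0]]}' 0.035;python3 -m pendant '{"dp":[[0,0,-0.01],[0,0,-0.05],[0,0,-0.09],[0,0,-0.09],[0,0,-0.09]],"rotation":[[0,0,0],[0,0,0],[0,0,0],[0,0,0],[0,0,0]]}'
```

```text
[436.44167678   8.77286572  58.        ]
time: 14.62
tool_pos: [559.9, 66.7, 8.6]
tcp_rot: [3.142, 0.001, -3.142]
contact_force: [-0.1, 0.9, -0.4]
grip_width: 65.9
finger_force: 0.0
time: 15.25
tool_pos: [559.6, 66.7, 8.2]
tcp_rot: [3.141, 0.0, -3.142]
contact_force: [-0.0, 0.7, 1.9]
grip_width: 45.7
finger_force: 30.0
time: 15.88
tool_pos: [558.8, 66.7, 97.5]
tcp_rot: [3.142, -0.001, 3.142]
contact_force: [-0.4, -0.6, -1.2]
grip_width: 45.7
finger_force: 30.0
```

The bearing is held. I'll swing aside to get a clean two-view measurement of the housing seat.

```bash
python3 -m pendant '{"dp":[[0.06,-0.01,-0.02],[0.0895,-0.06,-0.03],[0.0895,-0.12,-0.03],[0.0895,-0.18,-0.03],[0.0895,-0.2366,-0.03],[0.0895,-0.2366,-0.03],[0.0895,-0.2366,-0.03]],"rotation":[[0,0,0],[0,0,0],[0,0,0],[0,0,0],[0,0,0],[0,0,0],[0,0,0]]}'
python3 - <<'E'
from plant import vision
import cv2,numpy as np
a=vision.capture("top")["pixels"];b=vision.capture("scene")["pixels"]
f=lambda i,x,y:cv2.resize(i[y:y+50,x:x+50],(400,400),interpolation=2)
cv2.imwrite("pics/g7.png",np.hstack([f(a,320,215),f(b,295,220)])[...,::-1])
E
```

```text
time: 16.75
tool_pos: [469.0, -169.2, 126.7]
tcp_rot: [3.14, -0.003, 3.141]
contact_force: [-0.3, 0.7, -2.0]
grip_width: 46.0
finger_force: 30.0
```

View pics/g7.png

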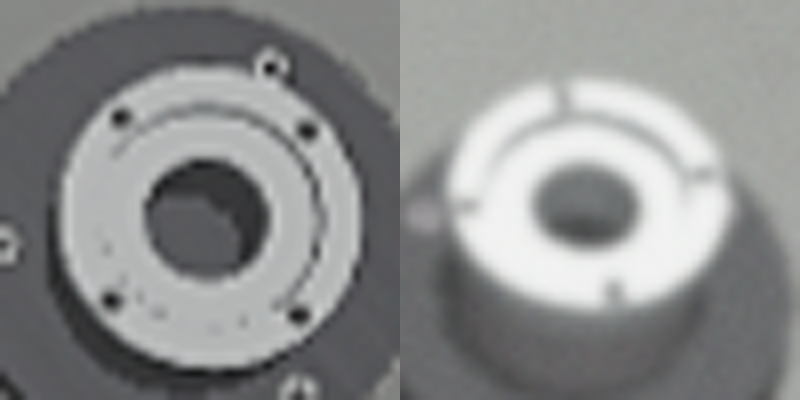

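Flange screw-hole means: top (345.8,241.5), scene (317.9,243.5).

```bash
python3 - <<'E'
from h import *
print(tri((345.8,241.5),(317.9,243.5)),atz("top",(345.8,241.5),58),atz("scene",(317.9,243.5),58))
# tilt check: heights of each screw hole
t=[(120,118),(308,130),(300,315),(112,300)];s=[(562,97),(702,175),(614,290),(467,206)]
for p,q in zip(t,s): print(tri((320+p[0]/8-.5,215+p[1]/8-.5),(295+(q[0]-400)/8-.5,220+q[1]/8-.5))[0].round(1))
E
```

```text
(array([436.24644337,  11.84923069,  57.90486453]), np.float64(0.3250716140389428)) [436.09289901  12.04420934  58.        ] [436.34655619  11.65165545  58.        ]
[458.3  31.9  58.1]
[456.   -9.9  58.1]
[414.3  -8.   58.1]
[416.6  34.2  58.7]
```

The housing is home and level: top at 58 mm, centre (436.2,11.8). I'll bring the bearing over and lower it slowly.

```bash
python3 -m pendant '{"dp":[[0.01,0.06,0],[0.02,0.12,0],[0.0338,0.1818,0],[0.0338,0.1818,0.04],[0.0338,0.1818,0.057],[0.0338,0.1818,0.057],[0.0338,0.1818,0.057],[0.0338,0.1818,0.057]],"rotation":[[0,0,0],[0,0,0],[0,0,0],[0,0,0],[0,0,0],[0,0,0],[0,0,0],[0,0,0]]}'; python3 -m pendant '{"dp":[[0,0,0.002],[0,0,0.004],[0,0,0.006],[0,0,0.006]],"rotation":[[0,0,0],[0,0,0],[0,0,0],[0,0,0]]}'
```

```text
time: 17.85
tool_pos: [436.7, 11.9, 71.8]
tcp_rot: [-3.141, 0.002, -3.141]
contact_force: [-0.8, -0.3, -1.2]
grip_width: 46.1
finger_force: 30.0
time: 18.35
tool_pos: [436.0, 11.9, 64.8]
tcp_rot: [3.141, -0.0, 3.141]
contact_force: [0.0, 0.1, -1.5]
grip_width: 46.2
finger_force: 30.0
```

```bash
python3 -m pendant '{"dp":[[0,0,0.002],[0,0,0.004],[0,0,0.0055],[0,0,0.0055]],"rotation":[[0,0,0],[0,0,0],[0,0,0],[0,0,0]]}'
```

```text
time: 18.85
tool_pos: [436.1, 11.9, 60.1]
tcp_rot: [3.142, 0.0, -3.142]
contact_force: [-3.8, 0.2, 6.9]
grip_width: 46.0
finger_force: 30.0
```

The bearing is seated at TCP z 60 as predicted. Releasing and moving to the driver, passing above the oiler.

```bash
python3 -m pendant '{"dp":[[0,0,0],[0,0,0],[0,0,0],[0,0,-0.03],[0,0,-0.09],[-0.015,0.055,-0.1],[-0.03,0.11,-0.1],[-0.045,0.165,-0.1]],"rotation":[[0,0,0],[0,0,0],[0,0,0],[0,0,0],[0,0,0],[0,0,0],[0,0,0],[0,0,0]]}' 0.065; python3 -m pendant '{"dp":[[-0.02,0.055,0],[-0.04,0.11,0],[-0.0591,0.1532,0],[-0.0591,0.1532,0.05],[-0.0591,0.1532,0.07],[-0.0591,0.1532,0.07],[-0.0591,0.1532,0.07]],"rotation":[[0,0,0],[0,0,0],[0,0,0],[0,0,0],[0,0,0],[0,0,0],[0,0,0]]}' 0.05
python3 - <<'E'
from plant import vision
import cv2,numpy as np
a=vision.capture("top")["pixels"];b=vision.capture("scene")["pixels"]
f=lambda i,x,y,s:cv2.resize(i[y:y+s,x:x+s],(400,400),interpolation=2)
cv2.imwrite("pics/g8.png",np.hstack([f(a,320,215,50),f(b,295,220,50)])[...,::-1])
cv2.imwrite("pics/g8b.png",f(b,190,120,90)[...,::-1])
cv2.imwrite("pics/g8c.png",np.vstack([np.hstack([f(a,320,215,50),f(b,295,220,50)])[:300],np.hstack([f(a,140,150,80),f(b,180,120,80)])[60:360]])[...,::-1])
E
```

```text
time: 19.85
tool_pos: [481.7, 178.5, 159.9]
tcp_rot: [3.141, 0.001, 3.141]
contact_force: [1.4, -1.0, 0.5]
grip_width: 65.1
finger_force: 0.0
time: 20.72
tool_pos: [540.9, 330.3, 90.6]
tcp_rot: [3.141, 0.002, 3.141]
contact_force: [-0.8, 0.2, -0.8]
grip_width: 50.2
finger_force: 0.0
```

View pics/g8c.png

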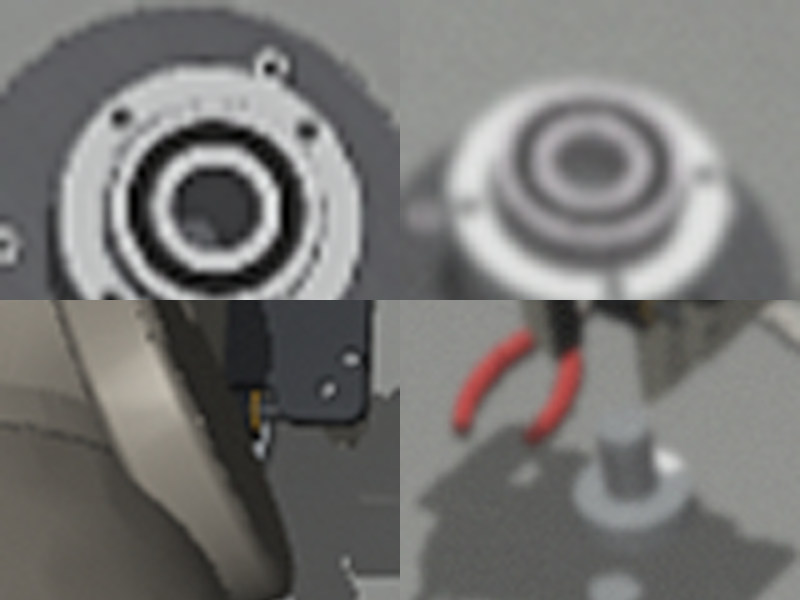

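The bearing sits flat and concentric in the seat, with its centre at top (346.6,240.5) / scene (318.5,239.5). The stem is below the fingers at scene about (224,156). I'll triangulate, then descend and grip.

```bash
python3 - <<'E'
from h import *
print(tri((346.6,240.5),(318.5,239.5)),atz("top",(346.6,240.5),70),atz("scene",(318.5,239.5),70))
E
python3 -m pendant '{"dp":[[0,0,0.03],[0,0,0.05],[0,0,0.0615],[0,0,0.0615],[0,0,0.0615]],"rotation":[[0,0,0],[0,0,0],[0,0,0],[0,0,0],[0,0,0]]}'
python3 -m pendant '{"dp":[[0,0,0],[0,0,0],[0,0,0],[0,0,0],[0,0,0],[0,0,0]],"rotation":[[0,0,0],[0,0,0],[0,0,0],[0,0,0],[0,0,0],[0,0,0]]}' 0.015;python3 -m pendant '{"dp":[[0,0,-0.02],[0,0,-0.08],[0,0,-0.14],[0,0,-0.14],[0,0,-0.14]],"rotation":[[0,0,0],[0,0,0],[0,0,0],[0,0,0],[0,0,0]]}'
```

```text
(array([436.77935952,  11.78746751,  70.47143071]), np.float64(0.5589490460974268)) [436.58683851  12.04726778  70.        ] [437.38123386  11.64849706  70.        ]
time: 21.45
tool_pos: [541.0, 330.4, 29.2]
tcp_rot: [3.141, 0.002, 3.142]
contact_force: [0.2, -0.2, 0.2]
grip_width: 50.2
finger_force: 0.0
time: 22.2
tool_pos: [540.4, 330.2, 28.3]
tcp_rot: [3.141, 0.0, -3.142]
contact_force: [-0.0, -1.2, 3.5]
grip_width: 25.7
finger_force: 30.0
time: 22.82
tool_pos: [539.5, 329.7, 166.7]
tcp_rot: [-3.141, -0.002, -3.142]
contact_force: [-0.1, -0.4, -3.6]
grip_width: 25.3
finger_force: 30.0
```

The bearing is home: top at 70.5 mm, centre (436.6,11.8). The driver is in hand. I'll refine its x offset from the first pictures by fitting its outline.

```bash
python3 - <<'E'
from h import *
from scipy.optimize import minimize
t=np.linspace(0,2*np.pi,80)
def outline(n,x,y,circ):
    P=np.vstack([np.c_[x+r*np.cos(t),y+r*np.sin(t),0*t+z] for r,z in circ]);return proj(n,P)
def fit(n,box,circ,x0,th):
    x,y,w,h=box;g=cv2.cvtColor(C[n]["pixels"],cv2.COLOR_RGB2GRAY)[y:y+h,x:x+w]
    S=8;G=cv2.resize(g,None,fx=S,fy=S,interpolation=2)
    cs=cv2.findContours((G>th).astype(np.uint8),0,2)[0];hl=cv2.convexHull(max(cs,key=cv2.contourArea))
    A=cv2.fillConvexPoly(np.zeros_like(G),hl,1)
    def cost(p):
        q=(outline(n,*p,circ)-[x,y]+.5)*S-.5
        B=cv2.fillConvexPoly(np.zeros_like(G),cv2.convexHull(np.round(q*16).astype(np.int32)),1,shift=4)
        return float((A!=B).sum())/A.sum()
    r=minimize(cost,x0,method="Nelder-Mead",options=dict(initial_simplex=[x0,np.add(x0,[3,0]),np.add(x0,[0,3])]));return r.x.round(1),round(r.fun,3)
for th in(150,160,170):
  print(th,fit("top",(158,166,42,42),[(29,18),(13,59)],[540,330],th),
  fit("top",(120,208,48,52),[(34,30)],[448,383],th),fit("top",(298,162,32,32),[(23.5,18)],[559,66.6],th))
  print(fit("scene",(205,148,42,36),[(29,18),(13,59)],[540,330],th+15))
E
```

```text
150 (array([539.8, 331.2]), np.float64(0.024)) (array([447.9, 385.1]), np.float64(0.164)) (array([560.3,  67.3]), np.float64(0.025))
(array([539.9, 328.7]), np.float64(0.427))
160 (array([540., 331.]), np.float64(0.056)) (array([448.2, 385.1]), np.float64(0.196)) (array([559.9,  67.6]), np.float64(0.053))
(array([540.4, 329.2]), np.float64(0.483))
170 (array([540. , 330.5]), np.float64(0.104)) (array([447.9, 385.3]), np.float64(0.231)) (array([560.2,  55.1]), np.float64(2.049))
(array([541. , 329.2]), np.float64(0.57))
```

The driver is at x 540.0, so my tool target is (436.9,11.8). Carrying it over.

```bash
python3 -m pendant '{"dp":[[0.02,-0.055,0],[0.04,-0.11,0],[0.06,-0.165,0],[0.08,-0.22,0],[0.1,-0.275,0],[0.1034,-0.3182,0],[0.1034,-0.3182,0.03],[0.1034,-0.3182,0.06]],"rotation":[[0,0,0],[0,0,0],[0,0,0],[0,0,0],[0,0,0],[0,0,0],[0,0,0],[0,0,0]]}'; python3 -m pendant '{"dp":[[0,0,0.004],[0,0,0.008],[0,0,0.0085],[0,0,0.0085]],"rotation":[[0,0,0],[0,0,0],[0,0,0],[0,0,0]]}'; python3 -m pendant '{"dp":[[0,0,0.001],[0,0,0.002],[0,0,0.0025],[0,0,0.0025]],"rotation":[[0,0,0],[0,0,0],[0,0,0],[0,0,0]]}'
```

```text
time: 23.82
tool_pos: [435.5, 11.3, 105.7]
tcp_rot: [3.141, -0.003, 3.14]
contact_force: [-0.2, -0.4, -3.4]
grip_width: 25.8
finger_force: 30.0
time: 24.32
tool_pos: [437.3, 12.0, 100.1]
tcp_rot: [-3.141, 0.001, -3.141]
contact_force: [-0.5, 0.2, -1.8]
grip_width: 25.5
finger_force: 30.0
time: 24.82
tool_pos: [436.8, 11.9, 97.0]
tcp_rot: [3.141, -0.0, -3.142]
contact_force: [0.1, 0.1, -2.1]
grip_width: 25.3
finger_force: 30.0
```

The skirt edge is 1 mm below the bearing top with no contact, so it is going over the bearing. Lowering home.

```bash
python3 -m pendant '{"dp":[[0,0,0.001],[0,0,0.002],[0,0,0.0035],[0,0,0.0035],[0,0,0.0035]],"rotation":[[0,0,0],[0,0,0],[0,0,0],[0,0,0],[0,0,0]]}'
```

```text
time: 25.45
tool_pos: [437.0, 11.9, 94.2]
tcp_rot: [-3.142, 0.001, -3.141]
contact_force: [-3.1, -0.2, 6.9]
grip_width: 25.1
finger_force: 30.0
```

```bash
python3 -m pendant '{"dp":[[0,0,0],[0,0,0],[0,0,0],[0,0,-0.03],[0,0,-0.08],[0,-0.06,-0.09],[0,-0.12,-0.09],[0,-0.18,-0.09]],"rotation":[[0,0,0],[0,0,0],[0,0,0],[0,0,0],[0,0,0],[0,0,0],[0,0,0],[0,0,0]]}' 0.05; python3 -m pendant '{"dp":[[0,0,0],[0,0,0],[0,0,0]],"rotation":[[0,0,0],[0,0,0],[0,0,0]]}'
python3 - <<'E'
from plant import vision
import cv2,numpy as np
a=vision.capture("top")["pixels"];b=vision.capture("scene")["pixels"]
f=lambda i,x,y,s:cv2.resize(i[y:y+s,x:x+s],(400,400),interpolation=2)
F=np.hstack([f(a,310,200,66),f(b,280,190,80)])
cv2.imwrite("pics/g9.png",np.vstack([F,np.hstack([a[150:300,125:445],b[140:290,160:400]])[:, :].repeat(1,0)[:, :800] if 0 else cv2.resize(np.hstack([a[150:270,125:445],b[145:265,160:400]]),(800,171))])[...,::-1])
E
```

```text
time: 26.45
tool_pos: [436.9, -169.8, 183.9]
tcp_rot: [-3.141, 0.001, -3.141]
contact_force: [1.1, -0.7, -0.6]
grip_width: 49.9
finger_force: 0.0
time: 26.82
tool_pos: [436.8, -166.8, 183.4]
tcp_rot: [3.141, -0.0, -3.14]
contact_force: [-0.7, -0.7, -0.3]
grip_width: 49.8
finger_force: 0.0
```

View pics/g9.png

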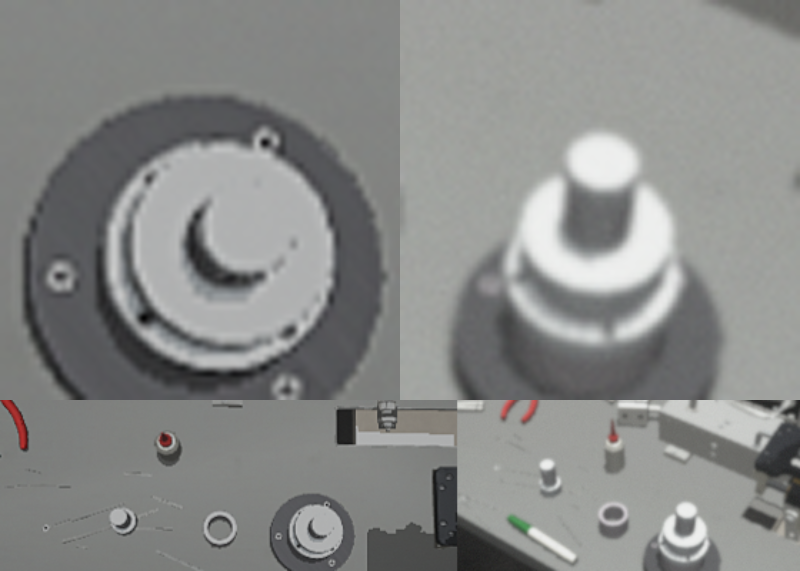

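The driver stands upright on the stack (stem top at top (350.7,236.6) / scene (319.9,222.1)). The oiler, narrow ring and narrow driver are untouched. Checking the height, then handing in.

```bash
python3 - <<'E'
from h import *
X,r=tri((350.7,236.6),(319.9,222.1));print(X,r)
if abs(X[2]-125)<3.5 and np.hypot(X[0]-436.7,X[1]-11.8)<3.5:
    from plant import workorder;print(workorder.close_job())
E
```

```text
[437.12594104  11.82523083 123.93013591] 0.2249846450942197
the job is handed in; nothing more can be done
None
```

The stack is built and handed in at about 27 s: ring, housing, bearing and broad cup driver were placed in that order, each reaching its expected seated height, and the final views showed it upright with the narrow parts and oiler where they stood (no verdict was returned).

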